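# Send a used tip rack down the return chute

## Robot

A 6-joint arm with a two-finger parallel gripper is mounted at the origin on the work surface. World frame = base frame: x ahead of the robot, y to its left, z up, the work surface at z = 0. Lengths are in m, angles in rad, forces in N, time in s.
With the tool pointing down it reaches from about 0.3 to 0.825 m from the base axis. Payload 5.4 kg.
Tool frame: the origin (TCP) lies at the very end of the fingers, on their centre line; the grasp point (between the pads) lies 19 mm behind it; z points along the fingers, y is the line along which they close (so a half turn about z gives the same grasp; the last joint's range is limited). The gripper opens to 92 mm and grips with 3 to 60 N. Pads are 20 mm wide; open, the fingers measure 128 mm over their backs; the gripper's body (75 mm by 189 mm) begins 69 mm behind the grasp point.
Start: joints at [-1.334, 0.158, 1.597, -0, 1.386, -0.21], TCP at [0.248, -0.519, 0.215] pointing down, gripper open.
Joint ranges: [-2.91, 2.91], [-0.94, 2.29], [0.18, 2.7], [-1.29, 4.43], [0.17, 2.64], [-3, 3]. Speed limits (rad/s): [2.57, 2.57, 3.14, 3.14, 3.14, 3.14].

## Interface

Orientations are given as a rotation vector (axis times angle).
In Python, from workcell import bot gives the robot as it stands. Calls block until the motion is done:
- bot.goto(position, orientation): joint-space move of the TCP to a pose.
- bot.line_to(position, rot=None, max_speed=0.15): straight line of the TCP; rot=None keeps the orientation; max_speed is the mean speed in m/s.
- bot.set_joints(angles): joint-space move.
- bot.set_gripper(opening, newtons=None): opening from 0.0 (shut) to 1.0 (fully open); newtons is the grip in N (None keeps the last); returns when the fingers have stopped.
- bot.hold(seconds).
- bot.inverse_kinematics(position, orientation): joint angles nearest the present ones, or None.
- bot.read_camera(name): name is "scene" or "top"; returns a dict with "pixels" (420x560x3 uint8, blue, green, red), "fx", "fy", "cx", "cy" (pixels), "R" (3x3) and "t" (3): a world point X has camera coordinates R X + t. Camera axes: x right, y down, z forward; pixel columns grow to the right and rows downward; lengths in m; the calibration is good to about 2 mm. A picture is of the moment at which its call begins. There is no depth.
A pose or a line that the arm cannot do raises bot.MotionError and nothing moves.
- bot.job_done(): hands the job in; it is judged then, once.
Readings, each from a call of its own:
- bot.current_clock(): time.
- bot.current_joints(): joint angles.
- bot.current_joint_vel(): joint speeds.
- bot.current_effort(): joint torques, N m.
- bot.current_ee_pos(): TCP position.
- bot.current_tool_rot(): TCP orientation.
- bot.current_contact_force(): force on the tool from outside, world axes, zero at the start.
- bot.current_ft_torque(): the same for the moment, N m.
- bot.current_opening(): opening from 0.0 (shut) to 1.0 (fully open).
- bot.current_grip_force(): force on a finger pad.
Only numpy, scipy, OpenCV 4.12 (cv2) and the standard library are available. Lean on these libraries where they do the work, as an engineer would, in place of code of your own. Each camera call takes 0.05 s, during which the arm holds its last target. There are 200 camera calls.

## Task

Push the used green tip rack that stands on the chute's feed shelf steadily in through the hanging flap until it slides down into the blue bin, then draw your fingers back so that the flap falls shut behind it. Use fingertips only and push gently: square the rack up with the opening first if need be, but never grip or lift it. Do not bang against the chute, and leave the bottle on the shelf and everything else on the bench where it is.

Things in the scene. Friction and masses are not known exactly. Their poses are not given: they have to be found in the camera images.
- rack: the used pipette-tip rack to send down the chute: rigid green plastic block with a white top full of small dark holes, 80 mm (its x) by 120 mm (its y) by 48 mm high, about 130 to 210 g, plain flat sides. It starts upright on the feed shelf, its x axis within about 20 degrees of the feed direction. Origin: centre of its underside; z up
- chute: the fixed return chute on the bench. Origin: on the bench (z = 0) straight below the face of its front panel, at the middle of the opening; x = feed direction (away from the robot), y = left, z up. The mm values given for the chute, bin and flap are in this frame. A clear cover slopes down from the top of the front panel to x = 134, z = 140
- feed_shelf (a point): middle of the steel feed shelf, on its top surface (x = -110, y = 0, z = 100 mm). The shelf runs from x = -220 to the front panel at x = 0 and from y = -180 to 180, with 14 mm high lips along both sides and none at the front. On it, two 30 mm high funnel guides run from the opening's edges (x = 0, y = +-76) out to x = -55, y = +-109
- opening (a point): middle of the opening's floor, level with the shelf (x = 0, y = 0, z = 100 mm). The front panel is 4 mm thick; the opening is 152 mm wide (y = -76 to 76) and reaches up to z = 188, under a blue header whose top is at z = 206. The orange flap hangs just behind it
- slide_top (a point): top edge of the slide (x = 60, y = 0, z = 100 mm): from the opening the floor is level up to here, then a slippery white slide goes 40 degrees down to x = 165, z = 12, in the bin. The rack goes off down it once its middle is past this edge, its rear face then 10 to 20 mm inside the panel: fingertips follow it 10 to 25 mm into the opening, best with fingers slanted forward
- bin: the blue open-topped catch bin fixed to the chute behind the slide: 200 x 190 mm, walls 110 mm high (front wall 34 mm), floor 5 mm thick. Origin: on the bench at the middle of its front wall; it lies from x = 133 to 333 mm in the chute's frame
- flap (a joint): angle of the orange gravity flap in the opening, rad: 0 = hanging shut against its stop, grows as its lower edge swings inwards (away from the robot), at most 1.5. It hangs freely from a hinge rod at x = 6, z = 186 mm of the chute's frame, weighs about 56 g and has no catch or spring: the rack pushes it open (about 1.1 rad while it lies on the rack), and it falls shut by itself when nothing holds it; it cannot swing towards the robot
- flap_edge (a point): middle of the flap's lower edge, 83 mm from its hinge; 3 mm above the shelf when shut. The flap is 150 mm wide and 3 mm thick
- shelf_bottle: small white bottle with blue cap, 34 mm across and 75 mm tall, parked on the near left corner of the feed shelf (about 195 mm before the flap, 155 mm to the left); must stay. Origin: centre of its underside
- wash_bottle: white wash bottle with red cap and bent red spout, 64 mm across, 185 mm tall, on the bench; must stay. Origin: centre of its underside
- beaker: clear glass beaker, 68 mm across, 85 mm tall, on the bench; must stay. Origin: centre of its underside
- dishes: stack of white square weighing dishes, 94 x 94 x 25 mm, on the bench; must stay. Origin: centre of its underside
- amber_jar: amber glass jar with black lid, 60 mm across, 95 mm tall, on the bench; must stay. Origin: centre of its underside
- full_tip_box: full tip box, yellow with clear lid, 80 x 120 x 77 mm, on the bench; must stay. Origin: centre of its underside
- sample_bottle: white bottle with red cap, 48 mm across, 100 mm tall, on the bench; must stay. Origin: centre of its underside
Not all that is in view belongs to the job. Leave any purple look-alike of the rack alone.

How it is judged:
On the way:
1. the rack has pushed the flap open and is passing under it (value of joint flap above 0.6 rad and x of rack in the frame of chute between -0.04 and 0.07 m), for 0.1 s.
At the end, for the whole second after the job is handed in: The rack lies at rest at the bottom of the chute in the blue bin (its origin 150 to 330 mm behind the front panel, within 90 mm of the middle, less than 90 mm above the bench) and the flap hangs shut (under 0.06 rad) (x of rack in the frame of chute between 0.15 and 0.33 m and y of rack in the frame of chute between -0.09 and 0.09 m and z of rack in the frame of chute below 0.09 m and value of joint flap below 0.06 rad and linear speed of rack below 0.02 m/s); the robot touches nothing.
It fails at once if the rack is lifted (its underside more than 15 mm above the feed shelf), or tipped by more than 20 degrees on the shelf (z of rack in the frame of chute above 0.115 m or (angle between rack's own z axis and vertical above 0.35 rad and x of rack in the frame of chute below 0 m)).
It fails at once if the rack is knocked along the shelf faster than 0.4 m/s (linear speed of rack above 0.4 m/s and x of rack in the frame of chute below 0 m).
It fails at once if the fingers press on the rack with more than 20 N (contact force between the fingers and rack above 20 N).
It fails at once if the robot bangs into the chute or its flap with more than 30 N (contact force between any of the arm, the fingers and chute above 30 N).
It fails at once if the bottle on the shelf or a thing on the bench is pushed more than 25 mm or tipped over (distance of any of shelf_bottle, wash_bottle, beaker, dishes, amber_jar, full_tip_box, sample_bottle from where it was at the start of the episode above 0.025 m or angle between any of shelf_bottle, wash_bottle, beaker, dishes, amber_jar, full_tip_box, sample_bottle's own z axis and vertical above 0.5 rad).
It also fails if it takes over 58 s, if anything falls off the work surface, if the arm or the gripper's body presses on something with over 40 N, if the wrist force passes 120 N, or if a joint passes its speed limit or range.

## Working session

There is one attempt and no reset: what is moved stays moved. The work goes in short steps, each a Python script; the robot and the scene stay as the last script left them, time stands still between calls to the robot, and variables do not carry over. Pictures are saved under pics/ and viewed, at most 10 in all, crops included, and the job is handed in when it is done.

```bash
mkdir -p pics; ls; python3 - <<'E'
from workcell import bot
import cv2,numpy as np
for n in("scene","top"):
    c=bot.read_camera(n); cv2.imwrite(f"pics/{n}0.png",c["pixels"]); print(n,c["fx"],c["cx"],c["cy"],c["R"],c["t"])
print(bot.current_tool_rot(),bot.current_clock())
E
```

```text
pics
scene 435.4903462501967 283.3299645432745 212.78534509455272 [[ 0.76345841  0.64578903  0.00936935]
 [ 0.54331271 -0.63433111 -0.54994122]
 [-0.34920273  0.42494774 -0.83515081]] [-0.40729284 -0.26707541  1.65169784]
top 488.29136995315577 283.8396592366049 211.6239639562208 [[-0.03877961 -0.99924698  0.00127087]
 [-0.9772384   0.03765995 -0.20877459]
 [ 0.20856951 -0.00933814 -0.97796296]] [-0.02198541  0.6043493   1.42373829]
[-3.06184770e+00 -6.95652217e-01  4.16127180e-05] 0.1
```

View pics/scene0.png

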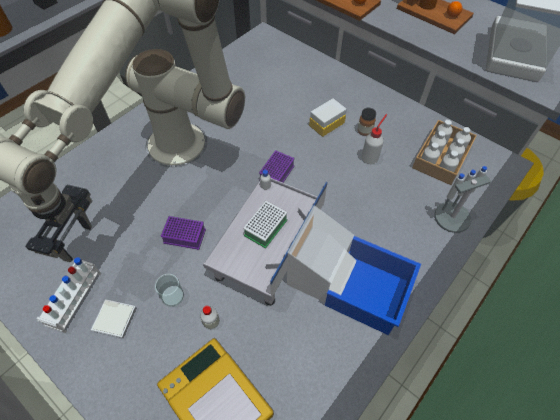

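View pics/top0.png

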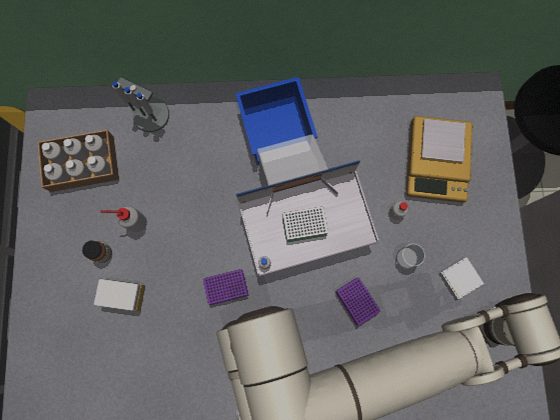

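The scene view shows the chute and the green rack at about (266,222). In the top view the rack is at (305,224), the shelf bottle at (264,263), and the shelf's near corners are at about (250,272) and (376,241). I'll enlarge the chute.

```bash
python3 - <<'E'
import cv2
i=cv2.imread("pics/top0.png")[145:285,225:390]
cv2.imwrite("pics/top0c.png",cv2.resize(i,None,fx=4.2,fy=4.2,interpolation=cv2.INTER_CUBIC))
i=cv2.imread("pics/scene0.png")[160:310,195:345]
cv2.imwrite("pics/sc0c.png",cv2.resize(i,None,fx=4,fy=4,interpolation=cv2.INTER_CUBIC))
E
```

```text
(no output)
```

View pics/top0c.png

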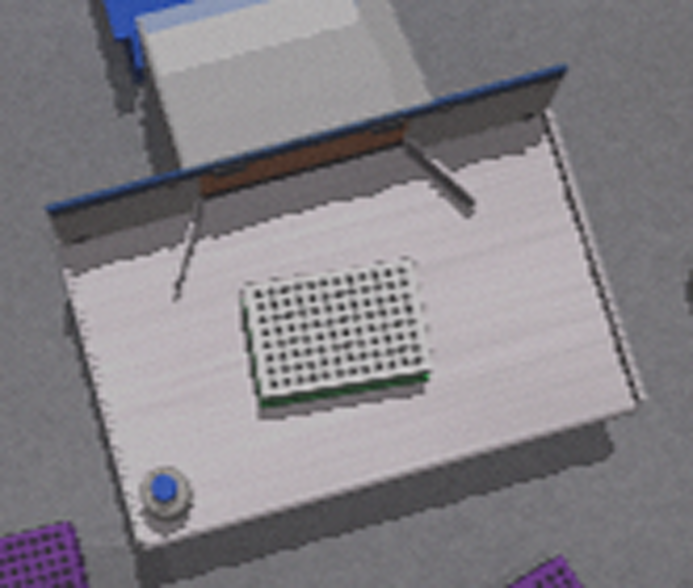

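View pics/sc0c.png

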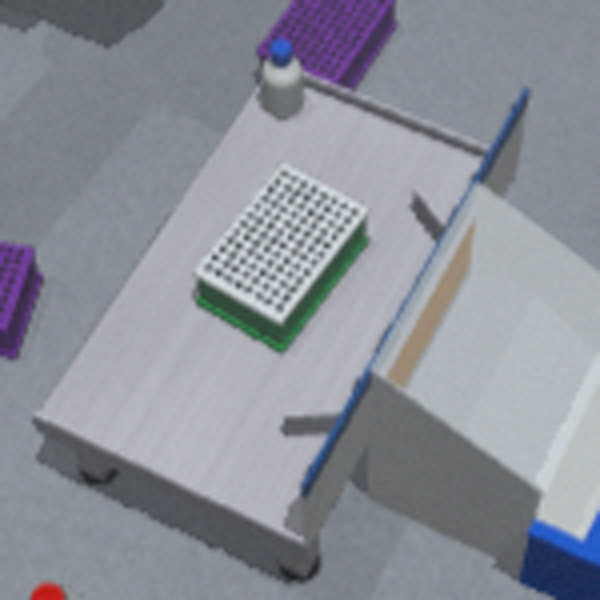

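The top crop shows the header ends at (48,209) and (565,69), the shelf's near corners at (145,546) and (640,405), and the rack's top corners at (243,288), (410,260), (427,372) and (262,395). The scene crop shows the same features: header ends (528,93) and (305,490), rack top corners (285,165), (368,210), (283,318) and (198,272).

```bash
cat > h.py <<'E'
import numpy as np, cv2
from workcell import bot
def ray(c,uv,z):
    d=c["R"].T@np.array([(uv[0]-c["cx"])/c["fx"],(uv[1]-c["cy"])/c["fy"],1]); o=-c["R"].T@c["t"]
    return o+d*(z-o[2])/d[2]
E
python3 - <<'E'
from h import *
np.set_printoptions(precision=4,suppress=True)
for n,(ox,oy,s),pts in (("top",(225,145,4.2),dict(head=[(48,209),(565,69)],near=[(145,546),(640,405)],rack=[(243,288),(410,260),(427,372),(262,395)])),
  ("scene",(195,160,4),dict(head=[(528,93),(305,490)],near=[(262,85),(37,420)],rack=[(285,165),(368,210),(283,318),(198,272)]))):
    c=bot.read_camera(n)
    for k,P in pts.items():
        X=np.array([ray(c,(ox+(u+.5)/s-.5,oy+(v+.5)/s-.5),dict(head=.206,near=.1,rack=.148)[k])[:2] for u,v in P])
        print(n,k,X.tolist() and X.round(4).tolist(),"mid",X.mean(0))
        if k=="rack":
            print("  edges",[ (np.linalg.norm(X[i]-X[i-1]).round(3), np.degrees(np.arctan2(*(X[i]-X[i-1])[::-1])).round(1)) for i in range(4)])
        else:
            d=X[0]-X[1]; print("  len",np.linalg.norm(d),"feed yaw deg",np.degrees(np.arctan2(d[1],d[0]))-90)
E
```

```text
top head [[0.6266, 0.0864], [0.7099, -0.2612]] mid [ 0.6682 -0.0874]
  len 0.3573709215053858 feed yaw deg 13.470348658644724
top near [[0.412, 0.0336], [0.4966, -0.3146]] mid [ 0.4543 -0.1405]
  len 0.35836251086320503 feed yaw deg 13.655060977400353
top rack [[0.5807, -0.0404], [0.5958, -0.1555], [0.5178, -0.1627], [0.5064, -0.0504]] mid [ 0.5502 -0.1023]
  edges [(np.float64(0.075), np.float64(7.7)), (np.float64(0.116), np.float64(-82.5)), (np.float64(0.078), np.float64(-174.7)), (np.float64(0.113), np.float64(95.8))]
scene head [[0.631, 0.0809], [0.7152, -0.2673]] mid [ 0.6731 -0.0932]
  len 0.358193859342924 feed yaw deg 13.597648364947588
scene near [[0.4189, 0.0161], [0.4991, -0.3166]] mid [ 0.459  -0.1502]
  len 0.34222307656470574 feed yaw deg 13.549467908601471
scene rack [[0.5093, -0.0559], [0.5837, -0.0463], [0.5971, -0.1574], [0.5242, -0.1687]] mid [ 0.5536 -0.1071]
  edges [(np.float64(0.114), np.float64(97.5)), (np.float64(0.075), np.float64(7.4)), (np.float64(0.112), np.float64(-83.1)), (np.float64(0.074), np.float64(-171.1))]
```

The top view gives a chute origin of about (0.668, -0.089) at 13.57° yaw. The rack is at chute (-116, +12) mm, turned about -6.4°. I'll push with the fingers slanted 45° and aligned with the chute, so both fingertips square the rear face.

```bash
cat >> h.py <<'E'
from scipy.spatial.transform import Rotation as Ro
O=np.array([.668,-.089]); YAW=np.radians(13.57)
F=np.array([np.cos(YAW),np.sin(YAW)]); L=np.array([-F[1],F[0]])
def P(x,y,z): return np.r_[O+x*F+y*L,z]
def chute(X): d=np.asarray(X)[:2]-O; return d@F,d@L
def rot(tilt=45,sgn=-1,dyaw=0):
    a=YAW+np.radians(dyaw); f=np.array([np.cos(a),np.sin(a),0]); l=np.array([-f[1],f[0],0]); t=np.radians(tilt)
    z=np.sin(t)*f-np.cos(t)*np.array([0,0,1]); y=sgn*l
    return Ro.from_matrix(np.c_[np.cross(y,z),y,z]).as_rotvec()
def snap(n,name):
    c=bot.read_camera(n); cv2.imwrite(f"pics/{name}.png",c["pixels"]); return c
E
python3 - <<'E'
from h import *
np.set_printoptions(precision=3,suppress=True)
for s in(-1,1):
  for p in((-.2,.012,.3),(-.2,.012,.114),(-.122,.012,.114),(.02,0,.114)):
    print(s,p,bot.inverse_kinematics(P(*p),rot(45,s)))
p=bot.current_ee_pos(); s=-1
bot.line_to([p[0],p[1],.36])
bot.set_gripper(.6)
bot.goto(P(-.2,.012,.3),rot(45,s))
print(bot.current_clock(),bot.current_ee_pos(),P(-.2,.012,.3),bot.current_opening(),bot.current_contact_force())
snap("top","top1");snap("scene","scene1")
i=np.hstack([cv2.imread("pics/top1.png")[100:400,150:450],cv2.imread("pics/scene1.png")[60:360,120:420]])
cv2.imwrite("pics/m1.png",i)
E
```

```text
-1 (-0.2, 0.012, 0.3) [-1.021 -0.651  2.279  0.77   1.311  0.184]
-1 (-0.2, 0.012, 0.114) [-1.021 -0.344  2.483  0.952  0.972 -0.241]
-1 (-0.122, 0.012, 0.114) [-0.793 -0.143  2.328  1.025  0.789 -0.155]
-1 (0.02, 0, 0.114) [-0.537  0.187  1.99   1.036  0.611  0.021]
1 (-0.2, 0.012, 0.3) [-1.021 -0.651  2.279  0.77   1.311 -2.957]
1 (-0.2, 0.012, 0.114) [-1.021 -0.344  2.483  0.952  0.972  2.901]
1 (-0.122, 0.012, 0.114) [-0.793 -0.143  2.328  1.025  0.789  2.986]
1 (0.02, 0, 0.114) None
3.65 [ 0.471 -0.125  0.301] [ 0.471 -0.124  0.3  ] 0.6000908027687826 [ 0.125 -0.482  0.695]
```

View pics/m1.png

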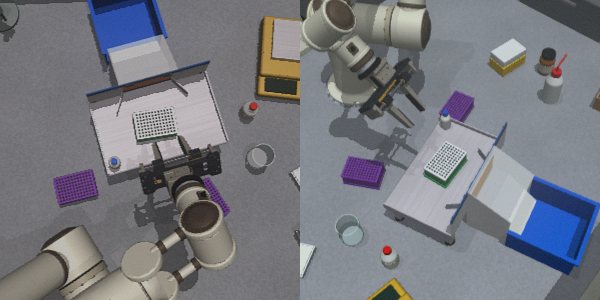

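The arm hangs behind the rack with the fingers slanted forward, clear of the bottle, and nothing has moved. Next I'll lower and do the first push to square the rack.

```bash
python3 - <<'E'
from h import *
np.set_printoptions(precision=3,suppress=True)
bot.line_to(P(-.205,.006,.114),rot(),max_speed=.1)
print(bot.current_clock(),chute(bot.current_ee_pos()),bot.current_ee_pos()[2],bot.current_contact_force())
for x in(-.165,-.15,-.135,-.12):
    bot.line_to(P(x,.006,.114),max_speed=.05); print(x,bot.current_contact_force())
bot.line_to(P(-.15,.006,.114),max_speed=.1)
print(bot.current_clock())
snap("top","top2");snap("scene","scene2")
a=cv2.imread("pics/top2.png")[145:285,225:365];b=cv2.imread("pics/scene2.png")[160:300,205:345]
cv2.imwrite("pics/m2.png",cv2.resize(np.hstack([a,b]),None,fx=2.85,fy=2.85,interpolation=cv2.INTER_CUBIC))
E
```

```text
5.7583 (np.float64(-0.2048605079361278), np.float64(0.005651909730514486)) 0.11449731835449656 [ 0.042  0.088 -0.119]
-0.165 [-0.104 -0.125  0.585]
-0.15 [-0.508  0.484  0.067]
-0.135 [-0.359  1.455  0.219]
-0.12 [-0.961  0.378 -0.62 ]
8.5083
```

View pics/m2.png

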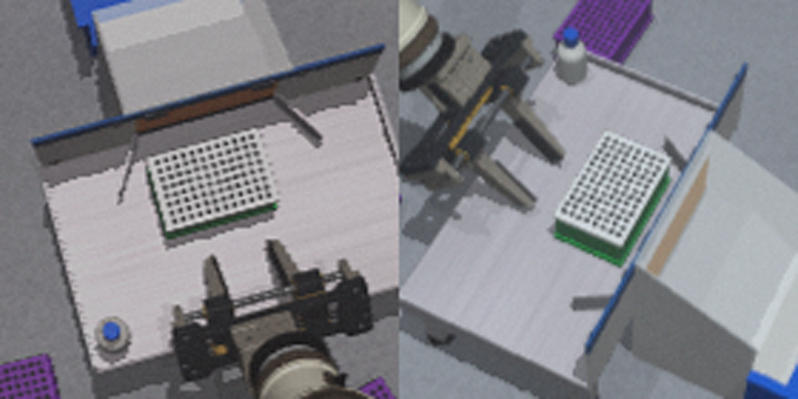

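The rack has moved forward and looks nearly square. Its top corners are at (147,158), (262,132), (275,203), (166,232) on the left and (606,131), (670,163), (619,247), (557,211) on the right.

```bash
python3 - <<'E'
from h import *
s=2.85
for n,(ox,oy,dx),pts in (("top",(225,145,0),[(147,158),(262,132),(275,203),(166,232)]),("scene",(205,160,399),[(606,131),(670,163),(619,247),(557,211)])):
    c=bot.read_camera(n)
    X=np.array([chute(ray(c,(ox+(u-dx)/s,oy+v/s),.148)) for u,v in pts])
    print(n,X.round(4).tolist(),X.mean(0).round(4),[ np.degrees(np.arctan2(*(X[i]-X[i-1])[::-1])).round(1) for i in range(4)])
E
```

```text
top [[-0.0327, 0.0739], [-0.0383, -0.0459], [-0.1125, -0.0374], [-0.1112, 0.076]] [-0.0737  0.0166] [np.float64(-1.6), np.float64(-92.7), np.float64(173.5), np.float64(89.3)]
scene [[-0.1061, 0.069], [-0.0282, 0.0633], [-0.0307, -0.05], [-0.1056, -0.0413]] [-0.0676  0.0103] [np.float64(90.2), np.float64(-4.1), np.float64(-91.3), np.float64(173.4)]
```

The rack sits about 13 mm left of centre with a slight clockwise yaw, and the clearance is only 16 mm a side. I'll nudge its left side with closed, vertical fingertips until it is centred.

```bash
python3 - <<'E'
from h import *
np.set_printoptions(precision=3,suppress=True)
bot.line_to(P(-.17,.006,.27),max_speed=.15)
bot.set_gripper(0.0,5)
bot.goto(P(-.08,.113,.27),rot(0))
bot.line_to(P(-.08,.113,.114),max_speed=.12)
print(bot.current_clock(),chute(bot.current_ee_pos()),bot.current_contact_force(),bot.current_opening())
for y in(.1,.09,.08):
    bot.line_to(P(-.08,y,.114),max_speed=.04); print(y,bot.current_contact_force())
bot.line_to(P(-.08,.113,.114),max_speed=.1)
bot.line_to(P(-.08,.113,.27),max_speed=.15)
bot.goto(P(-.2,.0,.27),rot())
bot.set_gripper(.6)
bot.line_to(P(-.2,0,.114),max_speed=.12)
print(bot.current_clock())
snap("top","top3");snap("scene","scene3")
a=cv2.imread("pics/top3.png")[145:285,225:365];b=cv2.imread("pics/scene3.png")[160:300,205:345]
cv2.imwrite("pics/m3.png",cv2.resize(np.hstack([a,b]),None,fx=2.85,fy=2.85,interpolation=cv2.INTER_CUBIC))
E
```

```text
13.15 (np.float64(-0.07936913472040913), np.float64(0.11270269949666036)) [-0.099  0.254  0.226] 0.005275946524864278
0.1 [ 0.389  0.474 -0.014]
0.09 [-0.984 -0.326 -0.082]
0.08 [-0.672  0.379  0.477]
19.4167
```

View pics/m3.png

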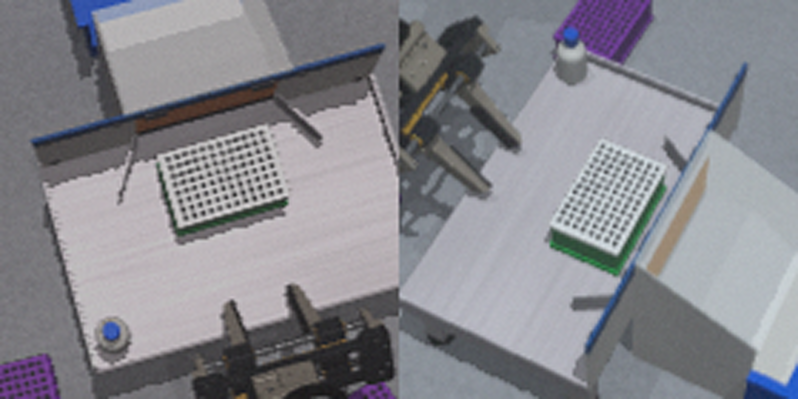

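The rack is now centred and parallel to the panel: its front edge runs (157,155) to (269,127), the same slope as the header. Next I'll push it through.

```bash
python3 - <<'E'
from h import *
np.set_printoptions(precision=3,suppress=True)
bot.line_to(P(-.135,.001,.114),max_speed=.1)
for x in(-.1,-.07,-.04,-.015,0,.008,.014):
    bot.line_to(P(x,.001,.114),max_speed=.05 if x<-.0 else .03)
    f=bot.current_contact_force(); print(x,chute(bot.current_ee_pos())[0].round(4),f,bot.current_clock())
    if np.linalg.norm(f)>12: print("stop"); break
bot.hold(.3)
snap("top","top4");snap("scene","scene4")
a=cv2.imread("pics/top4.png")[75:275,205:375];b=cv2.imread("pics/scene4.png")[150:350,240:430]
cv2.imwrite("pics/m4.png",cv2.resize(np.hstack([a,b]),None,fx=2.2,fy=2.2,interpolation=cv2.INTER_CUBIC))
E
```

```text
-0.1 -0.1 [-0.376 -0.839 -0.293] 21.1667
-0.07 -0.0699 [-0.006 -0.101  0.445] 21.9167
-0.04 -0.0398 [-0.045  0.096  0.533] 22.6667
-0.015 -0.0148 [-0.277  0.226 -0.52 ] 23.3167
0 0.0001 [0.427 0.277 0.695] 23.9667
0.008 0.0082 [ 0.282 -0.365  0.784] 24.3833
0.014 0.0142 [ 0.144 -0.548  0.397] 24.7333
```

View pics/m4.png

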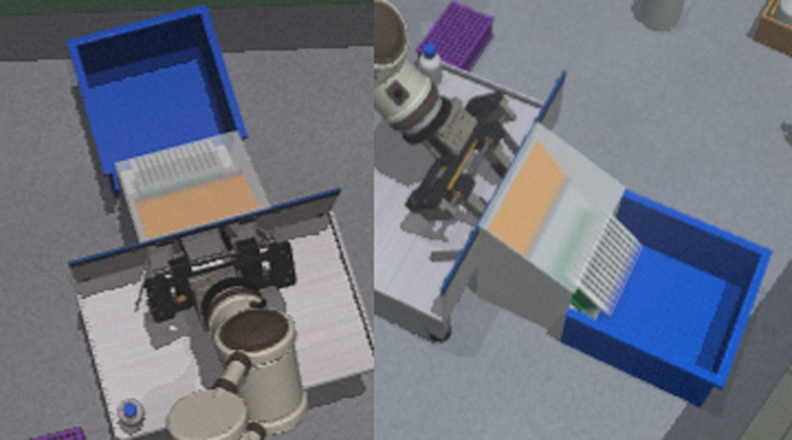

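The rack is past the edge and sliding down the slide at about (600,260) in the right view, and the flap is open. I'll draw back and check.

```bash
python3 - <<'E'
from h import *
bot.line_to(P(-.15,.001,.114),max_speed=.1)
print(bot.current_contact_force(),bot.current_clock())
bot.line_to(P(-.19,.001,.2),max_speed=.12); bot.hold(1.5)
print(bot.current_clock())
snap("top","top5");snap("scene","scene5")
a=cv2.imread("pics/top5.png")[75:275,205:375];b=cv2.imread("pics/scene5.png")[150:350,240:430]
cv2.imwrite("pics/m5.png",cv2.resize(np.hstack([a,b]),None,fx=2.2,fy=2.2,interpolation=cv2.INTER_CUBIC))
E
```

```text
[-0.04940148 -0.09213123  0.29243799] 26.925
29.3667
```

View pics/m5.png

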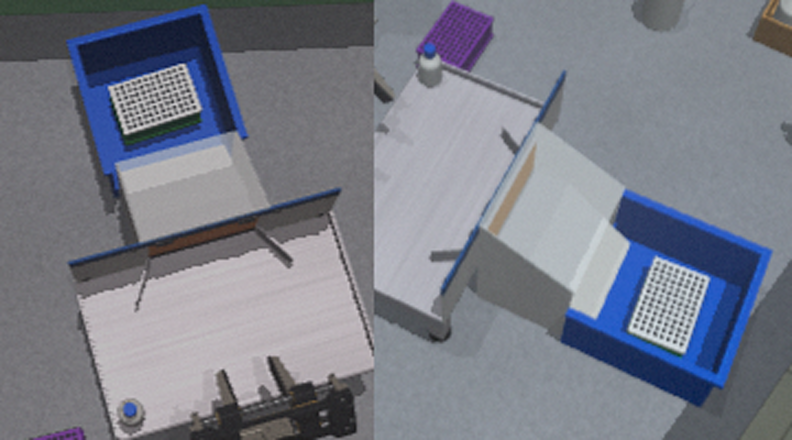

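The rack lies flat in the bin at (155,100) in the top view, the flap hangs shut, and the bottle is in place.

```bash
python3 -c "
from workcell import bot
print(bot.job_done())"
```

```text
the job is handed in; nothing more can be done
None
```

The rack lies at rest in the blue bin, the flap has fallen shut behind it, the fingers are clear of everything, the shelf bottle is where it was, and the job is handed in (no verdict was returned).

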